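# Tongs set a spacer on the unseen floor of a drive well

### The arm

A 7-joint arm with a two-finger parallel gripper is mounted at the origin on a cart in front of the work surface, level with it; the furniture and walls round the work are solid. World frame = base frame: x ahead of the robot, y to its left, z up, the work surface at z = 0. Lengths are in m, angles in rad, forces in N, time in s.
With the tool pointing down it reaches from about 0.4 to 0.875 m from the base axis. Payload 19.3 kg.
Tool frame: the origin (TCP) lies midway between the tips of the shut fingers; the grasp point (between the pads) lies arm.tcp_to_grasp behind it (arm.tcp_to_grasp is the distance from the TCP to the grasp point, in m); z points along the fingers, y is the line along which they close (so a half turn about z gives the same grasp; the last joint's range is limited). The gripper opens to 85 mm and grips with 20 to 120 N. Pads are 22 mm wide; open, the fingers measure 114 mm over their backs; the gripper's body (76 mm by 85 mm) begins 54 mm behind the grasp point. The pads swing forward as they close: fully open they stand 13 mm farther back than shut.
Start: joints at [1.277, 0.521, -0.036, 1.599, 0.021, 1.021, -0.113], TCP at [0.139, -0.609, 0.231] pointing down, gripper open.
Joint ranges: [-2.91, 2.91], [-0.3, 2.13], [-1.5, 1.42], [0.17, 2.43], [-1.26, 4.41], [0.16, 1.93], [-2.52, 2.52]. Speed limits (rad/s): [1.89, 1.89, 2.39, 2.39, 3.01, 3.01, 3.01].

### API

Orientations are given as a unit quaternion [x, y, z, w].
In Python, from workcell import arm gives the robot as it stands.
- The arm moves only by the shell command python3 -m crank 'ROWS' [OPENING] [FORCE]. ROWS is JSON, a list that holds one entry, the list of rows, each a list of 6 numbers: the shift along the tool's x, y, z in m, then the turn, a rotation vector about the tool's x, y, z in degrees. In form: [[[x, y, z, rx, ry, rz], ...]]. A call has exactly 5 rows; each row is the pose to reach, as a shift and turn from the pose commanded when the call began, along the tool's axes at that moment; what a row does not reach only later rows make up. A row lasts 1/10 s, in which the tool goes at most 50 mm and 8.59 degrees, less where a joint would pass 70% of its speed; a pose out of reach is approached as far as the arm can. A call with a gripper value outside its range is refused whole. OPENING is the finger opening in m, from 0 to 0.0854, set as the call begins (- or left out, the last holds). The fingers move at their own pace and stop on an object; FORCE is the grip in N (left out, the last holds). Time passes only in rows, so rows that repeat a pose let the fingers close, or fill a call up. It gives the time, the measured TCP pose, the force, the opening and the grip force at its end, in the units of the state.
- arm.observe(): the state, without advancing time (a new reading comes with each control period).
- arm.grab_frame(name): name is "scene" or "top"; returns (picture, depth): 480x640x3 uint8, red, green, blue; 480x640 float32, m along the optical axis (not along the pixel's ray), 0 where there is no reading.
- arm.camera_info(name): a dict with "fx", "fy", "cx", "cy" (pixels), "world_from_camera" (4x4, takes a point from camera to world coordinates). Camera axes: x right, y up, looking along -z (the intrinsics and any distortion apply to the point x, -y, -z); pixel columns grow to the right and rows downward; lengths in m; the calibration is good to about 2 mm. A picture is of the moment at which its call begins. camera_info takes no time and is no camera call.
- arm.close_job(): hands the job in; it is judged then, once.
The state is a dict: "time": time; "joint_positions": joint angles; "dq": joint speeds; "joint_efforts": joint torques, N m; "ee_pos": TCP position; "orientation": TCP orientation; "force": force on the tool from outside, world axes, zero at the start; "moment": the same for the moment, N m; "opening": finger opening in m; "grasp_force": force on a finger pad.
Only numpy, scipy, OpenCV 4.12 (cv2) and the standard library are available. Lean on these libraries where they do the work, as an engineer would, in place of code of your own. Each camera call takes 0.05 s, during which the arm holds its last target. There are 200 camera calls.

### The job

Take the sprung tongs from their stand and use them, not the fingers, to lift the small steel spacer out of the deep pocket of the wooden block. Lower it upright into the well of the white mincer base until you feel it rest on the floor, gently and without letting it drop, and let go of it there. Then stand the tongs back in their stand, leaving the other things alone.

Things in the scene. Friction and masses are not known exactly. Their poses are not given: they have to be found in the camera images.
- tongs: Sprung steel tongs standing upright in the stand, tips down, 182 mm tall, 0.24 kg. Origin midway between the tips, at tip level; z up the arms, y the line along which the jaws close. Two flat parallel arms, 12 mm wide (x), 5 mm thick: the -y one fixed to the head, the +y one slides 16 mm towards it on a spring. Relaxed: 24 mm inside, 34 mm over the tips. Head above the grip pads: 168 to 182 mm up, 20 mm wide in y.
- tongs_grip (a point): Midway between the two black rubber grip pads of the tongs, 147 mm above the tips: hold here. Pads 16 mm wide (x), 38 mm tall, 46 mm over their outer faces when relaxed. Squeezed to 43 mm they carry the tongs with open jaws (31 mm over the tips, 21 mm inside); on the spacer they stand 36 mm apart. The spring takes 2.5 N per pad to start closing, 6 N fully closed. Over 45 mm the tongs come loose.
- stand: Dark wooden tongs stand, fixed, foot 70x80 mm, 75 mm tall. Origin: centre of its underside, z up. Upright slot 20 mm (x) by 42 mm (y), its floor 8 mm above the origin; the tongs stand in it with their y along the slot's y.
- spacer: Plain steel spacer sleeve, 14 mm diameter, 24 mm tall, 0.03 kg, standing upright on the pocket's floor, within 4 mm of its centre. Origin: centre of its underside, z along its axis.
- block: Wooden block, fixed, 80x90 mm, 100 mm tall. Origin: centre of its underside, z up. In its top a pocket 20 mm (x) by 40 mm (y), centred, 80 mm deep (floor 20 mm above the origin).
- gear_base: White mincer base, fixed, 80x90 mm, 110 mm tall, dummy grey knob on its front (-x). Origin: centre of its underside, z up. In its top, centred, a well 20 mm (x) by 40 mm (y). Its steel floor plate is set anywhere from 28 to 73 mm above the origin: not measured, to be felt. The plate gives 3.3 N/mm for 4 mm, then is hard. 20 N is too hard; a fall of over 4 mm is a drop.
- well_mouth (a point): Centre of the mouth of the well, on the top of the gear base, 110 mm above its underside.
- block_mouth (a point): Centre of the mouth of the pocket, on the top of the wooden block, 100 mm above its underside.
- white_bowl: White bowl, 126 mm across, 62 mm tall, origin under its centre; leave it alone.
- red_box: Small red carton, 47x72x48 mm, origin under its centre; leave it alone.
- egg_timer: Round white kitchen timer, 67 mm across, 57 mm tall, origin under its centre; leave it alone.
Things that resemble listed ones, but are neither listed nor needed, are in the scene too. There is more than one size of the tongs; the one meant has the size given above. Leave any yellow look-alike of the block alone.

How it is judged:
By the outcome, as a careful person would: the job done as asked, in the order asked, and still so for the second after the job is handed in, with the robot touching nothing.
It also fails if it takes over 53 s, if anything falls off the work surface, if the arm or the gripper's body presses on something with over 40 N, if the wrist force passes 120 N, or if a joint passes its speed limit or range.

## Working session

There is one attempt and no reset: what is moved stays moved. The work goes in short steps, Python scripts to look and compute and a shell command to move; the robot and the scene stay as the last step left them, time stands still between calls to the robot, and variables do not carry over. Pictures are saved under pics/ and viewed, at most 10 in all, crops included, and the job is handed in when it is done.

```bash
mkdir -p pics; ls; cat > h.py <<'E'
import numpy as np,cv2
from workcell import arm
from scipy.spatial.transform import Rotation as R
def cloud(name,depth):
    c=arm.camera_info(name);T=np.array(c["world_from_camera"])
    v,u=np.mgrid[0:480,0:640]
    p=np.stack([(u-c["cx"])/c["fx"]*depth,-(v-c["cy"])/c["fy"]*depth,-depth,np.ones_like(depth)],-1)
    return (p@T.T)[...,:3]
def grab(name,f):
    rgb,d=arm.grab_frame(name);cv2.imwrite(f"pics/{f}.png",rgb[...,::-1]);np.save(f"pics/{f}.npy",d);return rgb,d
E
python3 - <<'E'
from h import *
for n in("scene","top"):
    grab(n,n+"0");c=arm.camera_info(n);print({k:np.round(v,4).tolist() if not isinstance(v,str) else v for k,v in c.items()})
print(arm.observe(),arm.tcp_to_grasp)
E
```

```text
pics
{'fx': 448.4747, 'fy': 448.4747, 'cx': 321.6303, 'cy': 239.8007, 'world_from_camera': [[-0.4408, 0.5236, -0.729, -0.2776], [-0.8974, -0.2413, 0.3693, 0.6128], [0.0175, 0.8171, 0.5763, 0.6994], [0.0, 0.0, 0.0, 1.0]]}
{'fx': 588.3559, 'fy': 588.3559, 'cx': 319.5463, 'cy': 237.8854, 'world_from_camera': [[-0.0009, 0.99, -0.1412, 0.3136], [-1.0, 0.0003, 0.0089, 0.243], [0.0088, 0.1412, 0.9899, 1.1784], [0.0, 0.0, 0.0, 1.0]]}
{'time': 0.1, 'joint_positions': array([ 1.27679604,  0.52195173, -0.0363137 ,  1.59989479,  0.02117673,
        1.02109349, -0.11276658]), 'dq': array([-6.19776931e-04, -8.99186156e-04, -1.38999628e-04, -1.41579278e-03,
       -5.79936848e-04,  8.83613295e-04,  7.48948657e-05]), 'joint_efforts': array([ 5.23594790e-03, -9.28464890e+01,  1.98416658e+00, -3.70526111e+01,
        1.80175854e-02,  5.49894146e-03,  1.37170233e-05]), 'ee_pos': array([ 0.13861825, -0.60915547,  0.23080523]), 'orientation': array([ 9.93745742e-01,  1.11665432e-01, -7.97913452e-05, -4.75040946e-04]), 'force': array([-0.22303521, -0.92749147,  0.46323773]), 'moment': array([-0.01012293, -0.03556741, -0.01365592]), 'grasp_force': 0.0, 'opening': 0.08495781058635415} 0.0187
```

View pics/scene0.png

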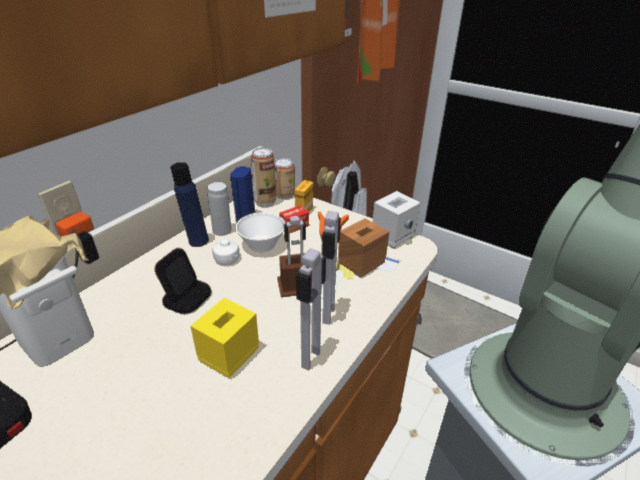

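View pics/top0.png

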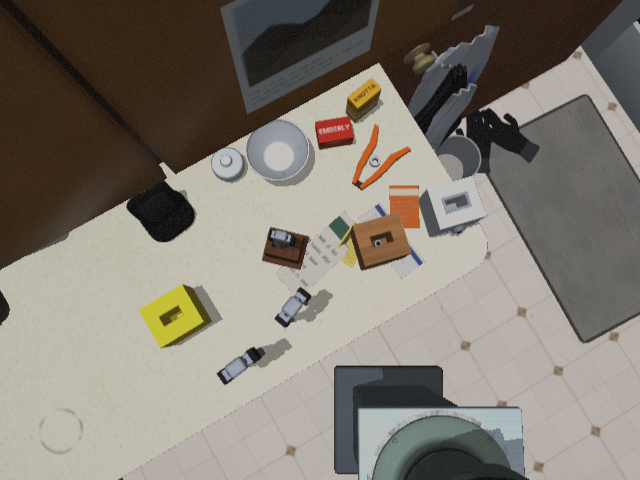

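The scene view shows the tongs in the dark stand near (293,262), the brown block at (363,248) and the base at (397,218). In the top view they are at (285,245), (380,242) and (455,205). Two bigger tongs stand at (293,307) and (240,365). Measuring next from the top depth.

```bash
cat > m.py <<'E'
from h import *
d=np.load("pics/top0.npy");P=cloud("top",d)
print("table z",np.round([np.median(P[400:440,100:200,2]),np.median(P[180:200,290:330,2])],4))
def rect(name,box,z0,z1):
    x0,y0,x1,y1=box;Q=P[y0:y1,x0:x1].reshape(-1,3);D=d[y0:y1,x0:x1].ravel()
    Q=Q[(D>0)&(Q[:,2]>z0)&(Q[:,2]<z1)]
    c,s,a=cv2.minAreaRect((Q[:,:2]*1000).astype(np.float32))
    print(name,len(Q),"c",np.round(c,1),"size",np.round(s,1),"ang",round(a,1),"z",np.round(np.median(Q[:,2]),4), Q[:,2].max().round(4))
rect("block",(340,205,420,275),.09,.11)
rect("base",(415,175,490,240),.10,.12)
rect("stand",(255,220,315,275),.06,.085)
rect("tongs",(255,215,315,275),.175,.25)
rect("tongs big1",(270,280,320,330),.19,.3)
rect("block mouth pts",(365,228,400,258),.0,.085)
rect("base mouth pts",(440,190,472,217),.0,.095)
rect("bowl",(240,115,315,185),.03,.1)
rect("spacer",(365,228,400,258),.035,.06)
im=cv2.imread("pics/top0.png")[165:285,245:500]
cv2.imwrite("pics/crop.png",cv2.resize(im,None,fx=3.1,fy=3.1,interpolation=cv2.INTER_CUBIC))
E
python3 m.py
```

```text
table z [0.0018 0.0015]
block 1922 c [466.7 119.4] size [80.6 90.8] ang 16.5 z 0.1015 0.1091
base 1945 c [533.7 -19.5] size [80.7 91.8] ang 16.4 z 0.1115 0.1184
stand 545 c [460.8 301.7] size [66.4 50.6] ang 75.6 z 0.0764 0.0838
tongs 190 c [460.4 300.8] size [44.8 16.2] ang 73.7 z 0.189 0.1951
tongs big1 599 c [338.1 277.9] size [23.  66.1] ang 50.9 z 0.2473 0.2679
block mouth pts 199 c [462.6 102.6] size [67.  30.1] ang 52.1 z 0.0439 0.0847
base mouth pts 179 c [536.8 -23.4] size [17.3 33.7] ang 16.3 z 0.057 0.094
bowl 1757 c [651.  319.1] size [131.9 127.1] ang 70.7 z 0.0477 0.069
spacer 79 c [454.7 107.3] size [56.1 32.4] ang 25.8 z 0.0456 0.0598
```

View pics/crop.png

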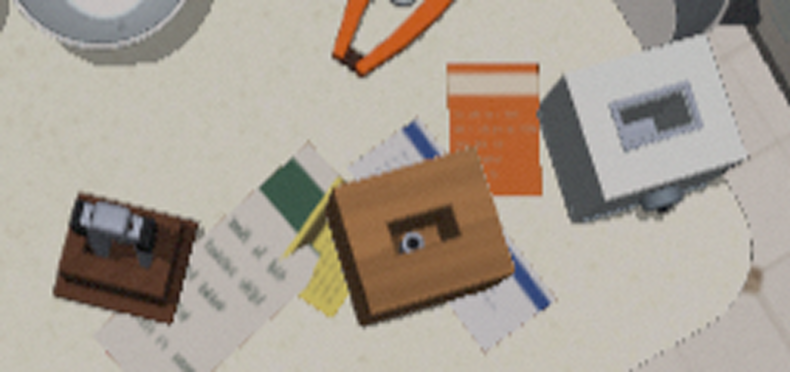

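```bash
cat > n.py <<'E'
# usage: n.py x,y,z,yaw ...  (m, deg; yaw = heading of tool y) -> final row of each call
import sys
from h import *
o=arm.observe();p=np.array(o["ee_pos"]);r=R.from_quat(o["orientation"])
ydir=r.apply([0,1,0]);yaw=np.degrees(np.arctan2(ydir[1],ydir[0]))
print("t",round(o["time"],2),"p",np.round(p*1000,1),"yaw",round(yaw,2),"zdir",np.round(r.apply([0,0,1]),4),"q7",round(o["joint_positions"][6],2),"F",np.round(o["force"],1),"op",round(o["opening"]*1000,1),"g",round(o["grasp_force"],1))
for a in sys.argv[1:]:
    *t,w=map(float,a.split(","));t=np.array(t);k=np.radians(yaw)
    d=t-p;x=np.array([-np.sin(k),np.cos(k),0]);y=np.array([np.cos(k),np.sin(k),0])
    dy=(w-yaw+180)%360-180
    print("  shift",np.round([d@x,d@y,-d[2]],4),"turn rz",round(-dy,2));p=t;yaw=w
E
python3 n.py .34,-.51,.34,-45 .50,-.34,.36,-8 .53,-.12,.36,30 .52,.12,.36,66 .460,.301,.34,74.5
```

```text
t 0.1 p [ 138.6 -609.2  230.8] yaw -77.18 zdir [-3.e-04  9.e-04 -1.e+00] q7 -0.11 F [-0.2 -0.9  0.5] op 85.0 g 0.0
  shift [ 0.2184 -0.052  -0.1092] turn rz -32.18
  shift [ 0.2333 -0.0071 -0.02  ] turn rz -37.0
  shift [ 0.222  -0.0009 -0.    ] turn rz -38.0
  shift [ 0.2128  0.1113 -0.    ] turn rz -36.0
  shift [0.1284 0.1409 0.02  ] turn rz -8.5
```

```bash
python3 -m crank '[[[0.044,-0.010,-0.022,0,0,-6.4],[0.087,-0.021,-0.044,0,0,-12.9],[0.131,-0.031,-0.065,0,0,-19.3],[0.175,-0.042,-0.087,0,0,-25.7],[0.218,-0.052,-0.109,0,0,-32.2]]]' && python3 n.py .50,-.34,.36,-8 .53,-.12,.36,30 .52,.12,.36,66 .460,.301,.34,74.5
```

```text
time: 0.6
ee_pos: [0.3411, -0.5091, 0.3411]
orientation: [0.923, 0.385, -0.0, -0.0]
force: [0.1, -0.9, 0.0]
opening: 0.0854
grasp_force: 0.0
t 0.6 p [ 341.1 -509.1  341.1] yaw -44.72 zdir [-3.e-04  2.e-04 -1.e+00] q7 0.03 F [ 0.1 -0.9  0. ] op 85.4 g 0.0
  shift [ 0.232  -0.006  -0.0189] turn rz -36.72
  shift [ 0.222  -0.0009 -0.    ] turn rz -38.0
  shift [ 0.2128  0.1113 -0.    ] turn rz -36.0
  shift [0.1284 0.1409 0.02  ] turn rz -8.5
```

```bash
python3 -m crank '[[[0.046,-0.001,-0.004,0,0,-7.3],[0.093,-0.002,-0.008,0,0,-14.7],[0.139,-0.004,-0.011,0,0,-22],[0.186,-0.005,-0.015,0,0,-29.4],[0.232,-0.006,-0.019,0,0,-36.7]]]' && python3 -m crank '[[[0.044,0,0,0,0,-7.6],[0.089,0,0,0,0,-15.2],[0.133,-0.001,0,0,0,-22.8],[0.178,-0.001,0,0,0,-30.4],[0.222,-0.001,0,0,0,-38]]]' && python3 -m crank '[[[0.043,0.022,0,0,0,-7.2],[0.085,0.044,0,0,0,-14.4],[0.128,0.067,0,0,0,-21.6],[0.170,0.089,0,0,0,-28.8],[0.213,0.111,0,0,0,-36]]]' && python3 n.py .460,.301,.30,74.5 .460,.301,.134,74.5
```

```text
time: 1.1
ee_pos: [0.5004, -0.3404, 0.3593]
orientation: [0.755, 0.656, -0.0, -0.0]
force: [0.5, -0.4, 0.2]
opening: 0.0854
grasp_force: 0.0
time: 1.6
ee_pos: [0.5302, -0.1204, 0.3592]
orientation: [0.5, 0.866, -0.0, -0.0]
force: [1.0, -0.2, 1.1]
opening: 0.0852
grasp_force: 0.0
time: 2.1
ee_pos: [0.5208, 0.1195, 0.3593]
orientation: [0.208, 0.978, -0.0, 0.0]
force: [0.7, 0.5, 0.1]
opening: 0.0854
grasp_force: 0.0
t 2.1 p [520.8 119.5 359.3] yaw 65.99 zdir [ 1.e-04 -3.e-04 -1.e+00] q7 0.56 F [0.7 0.5 0.1] op 85.4 g 0.0
  shift [0.1294 0.1411 0.0593] turn rz -8.51
  shift [0.    0.    0.166] turn rz -0.0
```

```bash
python3 -m crank '[[[0.030,0.030,0.012,0,0,-2.1],[0.060,0.062,0.024,0,0,-4.2],[0.090,0.095,0.036,0,0,-6.3],[0.115,0.123,0.048,0,0,-8.5],[0.129,0.141,0.059,0,0,-8.5]]]' && python3 n.py .460,.301,.134,74.5
cat > ms.py <<'E'
from h import *
d=np.load("pics/scene0.npy");P=cloud("scene",d)
def rect(name,cx,cy,r,z0,z1):
    m=(d>0)&(np.hypot(P[...,0]-cx,P[...,1]-cy)<r)&(P[...,2]>z0)&(P[...,2]<z1)
    Q=P[m];c,s,a=cv2.minAreaRect((Q[:,:2]*1000).astype(np.float32))
    print(name,len(Q),"c",np.round(c,1),"size",np.round(s,1),"ang",round(a,1),"z",np.round(np.median(Q[:,2]),4))
rect("block",.467,.119,.075,.096,.11);rect("base",.534,-.02,.08,.106,.12);rect("stand",.461,.301,.06,.07,.08);rect("tongs",.461,.301,.05,.183,.2)
rect("pads",.461,.301,.05,.14,.17)
m=(np.hypot(P[...,0]-.6,P[...,1]-.2)<.05);print("table",np.median(P[m][:,2]))
E
python3 ms.py
```

```text
time: 2.6
ee_pos: [0.46, 0.302, 0.2997]
orientation: [0.135, 0.991, 0.0, -0.0]
force: [0.9, -0.8, 0.3]
opening: 0.0852
grasp_force: 0.0
t 2.6 p [460.  302.  299.7] yaw 74.46 zdir [-7.e-04  5.e-04 -1.e+00] q7 0.27 F [ 0.9 -0.8  0.3] op 85.2 g 0.0
  shift [-0.0003 -0.001   0.1657] turn rz -0.04
block 764 c [469.2 122.5] size [83.7 92.8] ang 16.3 z 0.1021
base 607 c [537.6 -17.2] size [84.3 95.1] ang 16.7 z 0.1123
stand 281 c [463.2 308.9] size [58.9 55.6] ang 78.4 z 0.0767
tongs 67 c [460.7 304.2] size [19.2 17.1] ang 70.3 z 0.1909
pads 137 c [458.6 305.6] size [45.4 13.5] ang 72.8 z 0.1548
table 0.5140303696095915
```

```bash
python3 -m crank '[[[0,0,0.045,0,0,0],[0,-0.001,0.09,0,0,0],[0,-0.001,0.13,0,0,0],[0,-0.001,0.155,0,0,0],[0,-0.001,0.166,0,0,0]]]' && python3 -m crank '[[[0,0,0,0,0,0],[0,0,0,0,0,0],[0,0,0,0,0,0],[0,0,0,0,0,0],[0,0,0,0,0,0]]]' 0.043 20 &&  python3 -m crank '[[[0,0,0,0,0,0],[0,0,0,0,0,0],[0,0,0,0,0,0],[0,0,0,0,0,0],[0,0,0,0,0,0]]]' && python3 n.py
```

```text
time: 3.1
ee_pos: [0.4604, 0.2978, 0.132]
orientation: [0.137, 0.991, -0.001, -0.001]
force: [0.1, -0.2, 1.3]
opening: 0.0854
grasp_force: 0.0
time: 3.6
ee_pos: [0.4618, 0.2988, 0.1352]
orientation: [0.137, 0.991, 0.001, 0.001]
force: [0.3, 1.5, 2.7]
opening: 0.0431
grasp_force: 2.6
time: 4.1
ee_pos: [0.4614, 0.2985, 0.1343]
orientation: [0.137, 0.991, 0.0, 0.0]
force: [0.7, 0.2, 3.3]
opening: 0.043
grasp_force: 2.6
t 4.1 p [461.4 298.5 134.3] yaw 74.22 zdir [ 0.e+00  1.e-04 -1.e+00] q7 0.11 F [0.7 0.2 3.3] op 43.0 g 2.6
```

```bash
python3 -m crank '[[[0,0,-0.02,0,0,0],[0,0,-0.05,0,0,0],[0,0,-0.085,0,0,0],[0,0,-0.12,0,0,0],[0,0,-0.135,0,0,0]]]'
cat > sp.py <<'E'
from h import *
def ray(name,u,v,z):
    c=arm.camera_info(name);T=np.array(c["world_from_camera"])
    r=T[:3,:3]@np.array([(u-c["cx"])/c["fx"],-(v-c["cy"])/c["fy"],-1]);o=T[:3,3];return (o+r*(z-o[2])/r[2])*1000
if __name__=="__main__":
    d=np.load("pics/top0.npy");P=cloud("top",d);im=cv2.imread("pics/top0.png")
    x0,y0,x1,y1=368,232,396,256
    h=cv2.cvtColor(im,cv2.COLOR_BGR2HSV)[y0:y1,x0:x1]
    z=P[y0:y1,x0:x1,2]
    print((z*1000).astype(int)[:, :]); 
    pm=((z<.093)).astype(np.uint8)
    sm=((h[...,1]<60)&(h[...,2]>90)).astype(np.uint8)
    for nm,m,zz in(("spacer",sm,.0455),):
        n,l,s,c=cv2.connectedComponentsWithStats(m);print(nm,s[1:],c[1:]+[x0,y0],[np.round(ray("top",a+x0,b+y0,zz),1) for a,b in c[1:]])
E
python3 sp.py; python3 n.py
```

```text
time: 4.6
ee_pos: [0.4616, 0.2987, 0.2716]
orientation: [0.137, 0.991, 0.001, 0.001]
force: [-0.7, -0.0, -1.9]
opening: 0.0432
grasp_force: 3.1
[[ 101  102  102   97  103  103  101  100  103   99  102  103  104  100
   105  101   98   97   87   84   80   86   95  101  102  103  104  103]
 [ 101  103  102  101  100  104  100  102  104   97  101  101   96   97
    95   85   82   75   72   69   68   77   91  100  103  103  100  101]
 [ 101  100  101  102  102   97  100  103  101   97   92   93   82   79
    75   69   67   58   56   55   67   75   90   96  100  101  101  103]
 [1178  101   99  103   99  103 1178   91   90   82   78   71   65   61
    60   52   46   45   40   48   62   74   86   97 1178   97  107  103]
 [  99  100   98   94   90   86   80   75   68   65   61   58   49   43
    42   39   28   26   34   46   57   72   83   93  102  103  101  104]
 [ 103  105   84   74   71   67   60   58   54   48   42   36   36   29
    23   17   19   20   37   41   56   65   79   93   97   99  101  100]
 [ 104   99   69   59   54   49   48   39   36   26   28   21   20   21
    19   17   
[... 2012 characters left out ...]
101
    99  102  103  101  104  102  102  100  101  100  100  100  101  101]
 [ 104   99  102  100  103   97  101  102  100  103  100   99  102  102
    97  100  104   99  102  102  102   99  101  102  102  100  102  102]
 [ 101  100  101   98  102   98  101  100  100  103   99   99  100  102
   102  101  103  104  103  106  101   99   99   98  102  102  101  103]
 [ 100  101  101  104  103   99   97  102  106  106  102  104   99  102
   101  101  102  100   98  101  102  103  100  100  104  104  104   98]]
spacer [[ 7  8  7  7 25]] [[377.56 242.4 ]] [array([466.3, 120. ,  45.5])]
t 4.6 p [461.6 298.7 271.6] yaw 74.22 zdir [ 1.7e-03  8.0e-04 -1.0e+00] q7 0.25 F [-0.7 -0.  -1.9] op 43.2 g 3.1
```

```bash
python3 n.py .4657,.1199,.2445,106.4
```

```text
t 4.6 p [461.6 298.7 271.6] yaw 74.22 zdir [ 1.7e-03  8.0e-04 -1.0e+00] q7 0.25 F [-0.7 -0.  -1.9] op 43.2 g 3.1
  shift [-0.0526 -0.171   0.0271] turn rz -32.18
```

```bash
python3 -m crank '[[[-0.004,-0.012,0,0,0,-2],[-0.011,-0.035,0,0,0,-7],[-0.020,-0.065,0.002,0,0,-13],[-0.030,-0.097,0.006,0,0,-20],[-0.039,-0.127,0.010,0,0,-26]]]' && python3 n.py .4657,.1199,.2445,106.4
```

```text
time: 5.1
ee_pos: [0.4638, 0.1638, 0.2583]
orientation: [-0.091, 0.996, -0.0, -0.001]
force: [0.5, 0.3, -1.9]
opening: 0.0432
grasp_force: 3.2
t 5.1 p [463.8 163.8 258.3] yaw 100.5 zdir [-1.4e-03 -9.0e-04 -1.0e+00] q7 0.89 F [ 0.5  0.3 -1.9] op 43.2 g 3.2
  shift [ 0.0061 -0.0435  0.0138] turn rz -5.9
```

```bash
python3 -m crank '[[[0.002,-0.015,0.004,0,0,-2],[0.004,-0.032,0.009,0,0,-4.5],[0.006,-0.042,0.013,0,0,-5.9],[0.006,-0.0435,0.014,0,0,-5.9],[0.006,-0.0435,0.014,0,0,-5.9]]]' && python3 - <<'E'
from h import *
for n in("scene","top"):
    grab(n,n+"1")
s=cv2.imread("pics/scene1.png")[150:290,270:460];t=cv2.imread("pics/top1.png")[165:305,305:495]
cv2.imwrite("pics/c1.png",np.vstack([cv2.resize(s,(760,560),interpolation=3)]))
cv2.imwrite("pics/c2.png",cv2.resize(t,(760,560),interpolation=3))
E
python3 n.py
```

```text
time: 5.6
ee_pos: [0.466, 0.1217, 0.2449]
orientation: [-0.14, 0.99, 0.0, -0.0]
force: [0.4, 0.6, -1.8]
opening: 0.043
grasp_force: 3.1
t 5.7 p [466.  122.4 245.3] yaw 106.12 zdir [-2.e-04  3.e-04 -1.e+00] q7 1.05 F [ 0.   0.2 -2.3] op 43.0 g 3.1
```

View pics/c1.png

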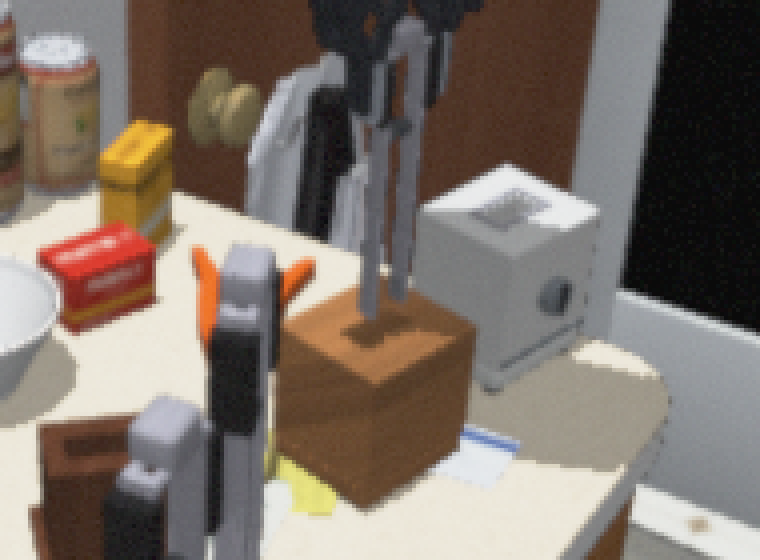

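View pics/c2.png

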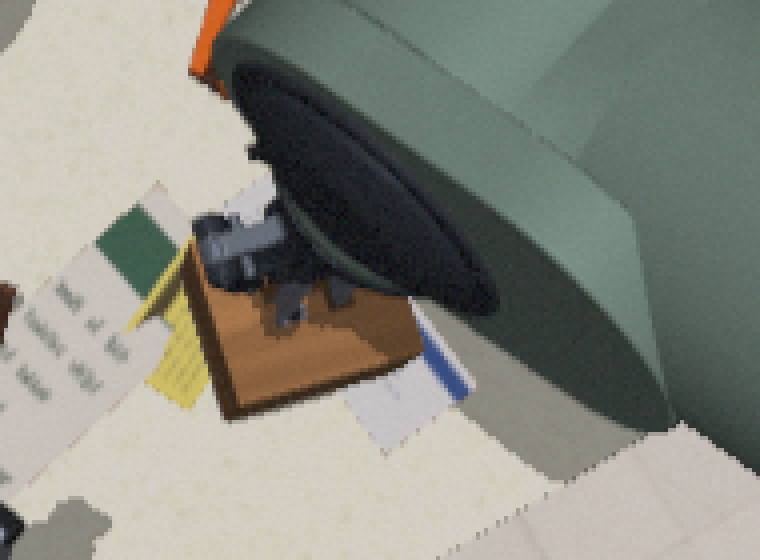

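The scene crop shows both tips (368,315) and (399,300) hovering over the block's pocket mouth. The top crop has the tips over the pocket with the spacer just visible at (290,313). Next I'll get the relative offset from face planes in the scene depth.

```bash
cat > rel.py <<'E'
import sys
from h import *
f,cx,cy,ztop,z0,z1=sys.argv[1],*map(float,sys.argv[2:7])
d=np.load(f"pics/{f}.npy");P=cloud("scene",d);a=np.radians(16.4)
ex=np.array([np.cos(a),np.sin(a)]);ey=np.array([-np.sin(a),np.cos(a)])
q=(P[...,:2]-[cx,cy])*1000;u=q@ex;v=q@ey;z=P[...,2];ok=d>0
def face(nm,m,w,off):
    x=w[m&ok];print(nm,len(x),"med",np.round(np.median(x),2),"sd",x.std().round(2),"-> centre",np.round(np.median(x)+off,2))
body=(z>.03)&(z<ztop-.015)
face("box -x",body&(abs(u+40)<7)&(abs(v)<33),u,40)
face("box +y",body&(abs(v-45)<7)&(abs(u)<28),v,-45)
arm_=(z>z0)&(z<z1)&(abs(u)<15)&(abs(v)<25)
print(np.histogram(v[arm_&ok],np.arange(-24,25,3)),np.histogram(u[arm_&ok],np.arange(-15,16,3))[0])
face("arm -x(+)",arm_&(v>11)&(v<19)&(u<0),u,6)
face("arm -x(-)",arm_&(v<-7)&(v>-19)&(u<0),u,6)
# edge columns per row: outer edges of the two arms
m=(arm_&ok)
L,Rr=[],[]
for r in range(480):
    c=np.where(m[r])[0]
    if len(c)>4: L.append(np.median(v[r,c[:1]]));Rr.append(np.median(v[r,c[-1:]]))
print("rows",len(L),"left edge v",np.median(L).round(1),"right edge v",np.median(Rr).round(1))
E
python3 rel.py scene1 .4667 .1194 .10 .125 .19
```

```text
box -x 321 med -36.19 sd 0.99 -> centre 3.81
box +y 329 med 46.29 sd 1.24 -> centre 1.29
(array([ 0,  0,  0,  0, 23, 87,  9,  1,  0,  0,  0,  0,  6, 38, 73,  3]), array([-24, -21, -18, -15, -12,  -9,  -6,  -3,   0,   3,   6,   9,  12,
        15,  18,  21,  24])) [ 0  0 28 77 51 41 43  0  0  0]
arm -x(+) 51 med -5.0 sd 1.84 -> centre 1.0
arm -x(-) 53 med -4.93 sd 2.02 -> centre 1.07
rows 27 left edge v 18.8 right edge v -9.4
```

```bash
cat >> rel.py <<'E'
print("---")
for nm,s in(("+arm",arm_&ok&(v>5)),("-arm",arm_&ok&(v<0))):
    U=u[s];V=v[s];f=U>np.percentile(U,55)
    print(nm,"face v",np.median(V[f]).round(2),"u 5..95%",np.percentile(U,[3,10,25,75,90,97]).round(1))
    zz=z[s];
    for a,b in((z0,(z0+z1)/2),((z0+z1)/2,z1)):
        k=f&(zz>a)&(zz<b);k2=(zz>a)&(zz<b);print("   z",a,b,"v",np.median(V[k]).round(2),"u mid",np.round(np.percentile(U[k2],[5,95]).mean(),2))
E
python3 rel.py scene1 .4667 .1194 .10 .125 .19 | sed -n '/---/,$p'; python3 n.py
```

```text
---
+arm face v 19.05 u 5..95% [-6.9 -5.8 -5.   1.4  3.6  4.8]
   z 0.125 0.1575 v 18.86 u mid -1.27
   z 0.1575 0.19 v 19.24 u mid -0.71
-arm face v -7.49 u 5..95% [-7.  -6.3 -5.4  2.1  4.1  5.4]
   z 0.125 0.1575 v -7.36 u mid -1.21
   z 0.1575 0.19 v -7.8 u mid -0.72
t 5.7 p [466.  122.4 245.3] yaw 106.12 zdir [-2.e-04  3.e-04 -1.e+00] q7 1.05 F [ 0.   0.2 -2.3] op 43.0 g 3.1
```

```bash
python3 - <<'E'
from h import *
d=np.load("pics/top1.npy");P=cloud("top",d);a=np.radians(16.4)
ex=np.array([np.cos(a),np.sin(a)]);ey=np.array([-np.sin(a),np.cos(a)])
q=(P[...,:2]-[.4667,.1194])*1000;u=q@ex;v=q@ey;z=P[...,2]
m=(d>0)&(z>.116)&(z<.18)&(abs(u)<25)&(abs(v)<35)
for nm,s in(("+",m&(v>0)),("-",m&(v<0))):
    print(nm,s.sum(),"u pct",np.percentile(u[s],[3,10,50,90,97]).round(1),"v pct",np.percentile(v[s],[3,10,50,90,97]).round(1),"z",np.percentile(z[s],[3,50,97]).round(3))
    for zz in(.12,.13,.14,.15,.16):
        k=s&(abs(z-zz)<.005)
        if k.sum()>3: print("   ",zz,k.sum(),"u",u[k].min().round(1),np.median(u[k]).round(1),u[k].max().round(1),"v",v[k].min().round(1),v[k].max().round(1))
E
```

```text
+ 37 u pct [-9.7 -9.3 -5.7  0.6  1.3] v pct [14.1 15.2 17.4 17.8 17.9] z [0.12  0.146 0.175]
    0.12 7 u -9.7 -5.1 2.2 v 15.2 17.7
    0.13 5 u -9.2 -2.6 0.6 v 13.9 17.6
    0.14 6 u -9.4 -6.5 1.3 v 16.6 17.9
    0.15 6 u -9.7 -6.7 -2.0 v 14.0 18.2
    0.16 7 u -9.1 -3.5 0.8 v 15.2 17.9
- 33 u pct [-9.7 -9.6 -7.2 -1.  -0.1] v pct [-12.2 -10.3  -8.4  -8.1  -8. ] z [0.121 0.138 0.172]
    0.12 5 u -9.9 -8.9 -1.5 v -11.5 -8.0
    0.13 10 u -9.6 -5.2 1.3 v -12.2 -7.7
    0.14 6 u -9.7 -7.3 -0.2 v -12.4 -8.2
    0.15 4 u -9.4 -5.5 -2.0 v -10.1 -8.1
    0.16 5 u -9.5 -7.6 -4.9 v -10.2 -8.1
```

```bash
python3 -m crank '[[[-0.002,0,0,0,0,0],[-0.0035,-0.001,0,0,0,-0.3],[-0.0035,-0.001,0,0,0,-0.3],[-0.0035,-0.001,0,0,0,-0.3],[-0.0035,-0.001,0,0,0,-0.3]]]'; cat > relt.py <<'E'
import sys
from h import *
def rep(f,cx,cy,z0,z1):
    d=np.load(f"pics/{f}.npy");P=cloud("top",d);a=np.radians(16.4)
    ex=np.array([np.cos(a),np.sin(a)]);ey=np.array([-np.sin(a),np.cos(a)])
    q=(P[...,:2]-[cx,cy])*1000;u=q@ex;v=q@ey;z=P[...,2]
    m=(d>0)&(z>z0)&(z<z1)&(abs(u)<25)&(abs(v)<30)
    for nm,s in(("+",m&(v>3)),("-",m&(v<0))):
        if s.sum()>5: print("top",nm,s.sum(),"u -face",np.percentile(u[s],[5,20]).round(1),"v face 90%",np.percentile(v[s],[50,90]).round(1))
f,cx,cy,z0,z1=sys.argv[1],*map(float,sys.argv[2:6]);rep(f,cx,cy,z0,z1)
E
python3 - <<'E'
from h import *
for n in("scene","top"): grab(n,n+"2")
E
python3 n.py .4667,.1194,.2445,106.4; python3 relt.py top2 .4667 .1194 .116 .18;python3 rel.py scene2 .4667 .1194 .10 .125 .19|grep -v hist
```

```text
time: 6.2
ee_pos: [0.4698, 0.1218, 0.2453]
orientation: [-0.143, 0.99, 0.0, -0.0]
force: [-0.3, 0.1, -2.6]
opening: 0.0432
grasp_force: 3.1
t 6.3 p [469.8 121.8 245.3] yaw 106.42 zdir [ 0.  0. -1.] q7 1.06 F [-0.  -1.  -1.8] op 42.6 g 3.1
  shift [ 0.0036 -0.0014  0.0008] turn rz 0.02
top + 37 u -face [-6.  -5.7] v face 90% [16.1 16.5]
top - 34 u -face [-6.1 -5.7] v face 90% [-10.1  -9.6]
box -x 314 med -36.06 sd 1.04 -> centre 3.94
box +y 328 med 46.31 sd 1.25 -> centre 1.31
(array([ 0,  0,  0, 10, 35, 74,  2,  0,  0,  0,  0,  0, 12, 59, 44,  1]), array([-24, -21, -18, -15, -12,  -9,  -6,  -3,   0,   3,   6,   9,  12,
        15,  18,  21,  24])) [ 0  0  0  8 85 46 45 40 13  0]
arm -x(+) 40 med -1.55 sd 0.97 -> centre 4.45
arm -x(-) 40 med -1.59 sd 0.95 -> centre 4.41
rows 25 left edge v 17.9 right edge v -11.4
---
+arm face v 17.87 u 5..95% [-3.2 -2.1 -1.2  5.6  7.3  9.5]
   z 0.125 0.1575 v 17.38 u mid 3.05
   z 0.1575 0.19 v 18.27 u mid 2.82
-arm face v -8.38 u 5..95% [-2.9 -1.9 -1.3  5.8  7.4  9.5]
   z 0.125 0.1575 v -8.38 u mid 3.18
   z 0.1575 0.19 v -8.48 u mid 3.51
```

```bash
python3 -m crank '[[[0,0,0.006,0,0,0],[0,0,0.014,0,0,0],[0,0,0.022,0,0,0],[0,0,0.030,0,0,0],[0,0,0.036,0,0,0]]]'; python3 -m crank '[[[0,0,0.008,0,0,0],[0,0,0.018,0,0,0],[0,0,0.026,0,0,0],[0,0,0.034,0,0,0],[0,0,0.034,0,0,0]]]'; python3 n.py .4698,.1218,.151,106.4
```

```text
time: 6.8
ee_pos: [0.4696, 0.1217, 0.2084]
orientation: [-0.143, 0.99, 0.0, -0.0]
force: [1.4, 0.5, -2.8]
opening: 0.0431
grasp_force: 3.1
time: 7.3
ee_pos: [0.4694, 0.1216, 0.1743]
orientation: [-0.143, 0.99, -0.0, -0.001]
force: [-0.2, 0.2, -2.0]
opening: 0.0429
grasp_force: 3.1
t 7.3 p [469.4 121.6 174.3] yaw 106.43 zdir [-1.4e-03 -2.0e-04 -1.0e+00] q7 0.96 F [-0.2  0.2 -2. ] op 42.9 g 3.1
  shift [-0.0005  0.      0.0233] turn rz 0.03
```

```bash
python3 -m crank '[[[0,0,0.003,0,0,0],[0,0,0.006,0,0,0],[0,0,0.008,0,0,0],[0,0,0.010,0,0,0],[0,0,0.010,0,0,0]]]'; python3 n.py .4698,.1218,.151,106.4
```

```text
time: 7.8
ee_pos: [0.4697, 0.1217, 0.1651]
orientation: [-0.143, 0.99, -0.0, -0.0]
force: [0.7, -0.1, -2.7]
opening: 0.0432
grasp_force: 3.1
t 7.8 p [469.7 121.7 165.1] yaw 106.42 zdir [-2.e-04 -1.e-04 -1.e+00] q7 0.94 F [ 0.7 -0.1 -2.7] op 43.2 g 3.1
  shift [-0.0001  0.0001  0.0141] turn rz 0.02
```

No force, so the jaws are around the spacer. Going down to grip height, then squeezing.

```bash
python3 -m crank '[[[0,0,0.004,0,0,0],[0,0,0.008,0,0,0],[0,0,0.012,0,0,0],[0,0,0.014,0,0,0],[0,0,0.014,0,0,0]]]'; python3 n.py;  python3 -m crank '[[[0,0,0,0,0,0],[0,0,0,0,0,0],[0,0,0,0,0,0],[0,0,0,0,0,0],[0,0,0,0,0,0]]]' 0.034 25; python3 -m crank '[[[0,0,0,0,0,0],[0,0,0,0,0,0],[0,0,0,0,0,0],[0,0,0,0,0,0],[0,0,0,0,0,0]]]' ;python3 n.py
```

```text
time: 8.3
ee_pos: [0.4696, 0.1218, 0.151]
orientation: [-0.143, 0.99, 0.0, -0.0]
force: [-1.4, -0.5, -2.1]
opening: 0.0432
grasp_force: 3.1
t 8.3 p [469.6 121.8 151. ] yaw 106.43 zdir [-5.e-04 -0.e+00 -1.e+00] q7 0.92 F [-1.4 -0.5 -2.1] op 43.2 g 3.1
time: 8.8
ee_pos: [0.4699, 0.1218, 0.1514]
orientation: [-0.143, 0.99, 0.0, 0.0]
force: [0.8, -0.2, -2.0]
opening: 0.0348
grasp_force: 25.2
time: 9.3
ee_pos: [0.4698, 0.1218, 0.1513]
orientation: [-0.143, 0.99, 0.0, 0.0]
force: [-0.5, -0.4, -0.5]
opening: 0.0353
grasp_force: 25.3
t 9.3 p [469.8 121.8 151.3] yaw 106.42 zdir [ 1.e-04  0.e+00 -1.e+00] q7 0.92 F [-0.5 -0.4 -0.5] op 35.3 g 25.3
```

```bash
python3 -m crank '[[[0,0,-0.008,0,0,0],[0,0,-0.022,0,0,0],[0,0,-0.040,0,0,0],[0,0,-0.060,0,0,0],[0,0,-0.080,0,0,0]]]';python3 -m crank '[[[0,0,-0.015,0,0,0],[0,0,-0.028,0,0,0],[0,0,-0.036,0,0,0],[0,0,-0.040,0,0,0],[0,0,-0.040,0,0,0]]]'; python3 n.py .505,.05,.265,106.4 .538,-.0182,.255,106.4
```

```text
time: 9.8
ee_pos: [0.4697, 0.122, 0.2332]
orientation: [-0.143, 0.99, 0.0, 0.0]
force: [-0.3, 0.2, -2.7]
opening: 0.0348
grasp_force: 25.5
time: 10.3
ee_pos: [0.4698, 0.1218, 0.2714]
orientation: [-0.143, 0.99, -0.0, 0.0]
force: [0.7, 0.2, -2.6]
opening: 0.0348
grasp_force: 25.5
t 10.3 p [469.8 121.8 271.4] yaw 106.41 zdir [ 2.e-04  0.e+00 -1.e+00] q7 1.09 F [ 0.7  0.2 -2.6] op 34.8 g 25.5
  shift [-0.0134 -0.0788  0.0064] turn rz 0.01
  shift [-0.0124 -0.0747  0.01  ] turn rz -0.0
```

```bash
python3 -m crank '[[[-0.002,-0.010,0,0,0,0],[-0.005,-0.028,0,0,0,0],[-0.008,-0.046,0,0,0,0],[-0.011,-0.064,0,0,0,0],[-0.0145,-0.083,0,0,0,0]]]';python3 -m crank '[[[-0.003,-0.020,0.003,0,0,0],[-0.007,-0.042,0.006,0,0,0],[-0.010,-0.060,0.010,0,0,0],[-0.0115,-0.070,0.013,0,0,0],[-0.0115,-0.070,0.014,0,0,0]]]'; python3 -m crank '[[[0,0,0,0,0,0],[0,0,0,0,0,0],[0,0,0,0,0,0],[0,0,0,0,0,0],[0,0,0,0,0,0]]]'; python3 - <<'E'
from h import *
for n in("scene","top"): grab(n,n+"3")
s=cv2.imread("pics/scene3.png")[130:270,300:490]
cv2.imwrite("pics/c3.png",cv2.resize(s,(760,560),interpolation=3))
E
python3 n.py .538,-.0182,.255,106.4; python3 relt.py top3 .5337 -.0195 .13 .18;python3 rel.py scene3 .5337 -.0195 .11 .145 .20|grep -v hist
```

```text
time: 10.8
ee_pos: [0.5074, 0.0448, 0.2706]
orientation: [-0.143, 0.99, 0.0, -0.001]
force: [-0.0, -0.3, -3.2]
opening: 0.035
grasp_force: 25.5
time: 11.3
ee_pos: [0.5381, -0.0188, 0.2564]
orientation: [-0.142, 0.99, 0.0, -0.001]
force: [-0.1, 1.1, -2.3]
opening: 0.0348
grasp_force: 25.5
time: 11.8
ee_pos: [0.5379, -0.0174, 0.2574]
orientation: [-0.143, 0.99, -0.0, 0.0]
force: [-0.5, 0.2, -2.6]
opening: 0.035
grasp_force: 25.5
t 11.9 p [538.  -17.5 257.4] yaw 106.43 zdir [ 1.e-04 -1.e-04 -1.e+00] q7 1.35 F [-0.   0.1 -2.4] op 35.0 g 25.5
  shift [ 0.0002 -0.0007  0.0024] turn rz 0.03
top + 69 u -face [-5.1 -4.4] v face 90% [11.4 12.1]
top - 41 u -face [-5.7 -4.5] v face 90% [-6.8 -1.8]
box -x 293 med -35.95 sd 3.37 -> centre 4.05
box +y 276 med 46.46 sd 1.5 -> centre 1.46
(array([ 0,  0,  0,  0,  2, 31, 38, 11,  2,  5,  4, 21, 50, 17,  1,  0]), array([-24, -21, -18, -15, -12,  -9,  -6,  -3,   0,   3,   6,   9,  12,
        15,  18,  21,  24])) [ 0  0  0  2 41 51 31 38 18  1]
arm -x(+) 16 med -0.94 sd 0.85 -> centre 5.06
arm -x(-) 5 med -0.47 sd 0.47 -> centre 5.53
rows 21 left edge v 13.9 right edge v -6.5
---
+arm face v 13.74 u 5..95% [-1.8 -1.   0.3  7.1  9.1 10.1]
   z 0.145 0.1725 v 13.4 u mid 4.42
   z 0.1725 0.2 v 14.26 u mid 3.84
-arm face v -5.25 u 5..95% [-1.9 -0.8  0.2  6.5  8.4 10.2]
   z 0.145 0.1725 v -5.39 u mid 3.95
   z 0.1725 0.2 v -5.25 u mid 3.99
```

View pics/c3.png

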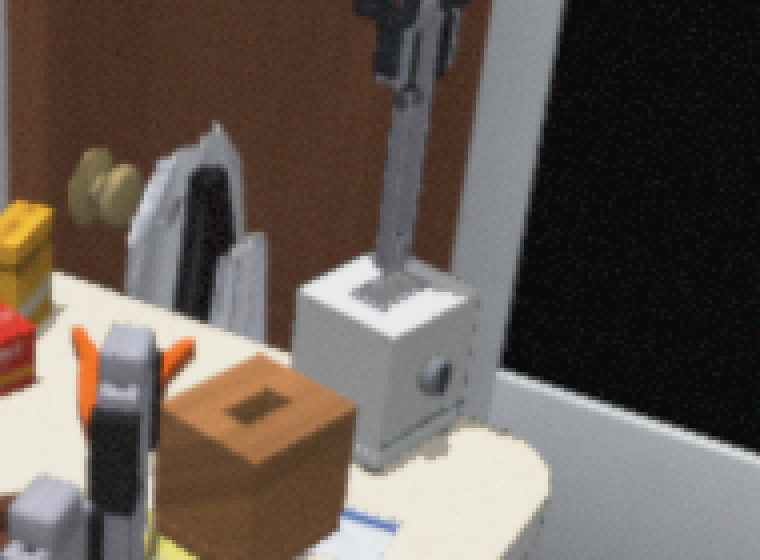

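```bash
python3 -m crank '[[[0,0,0.005,0,0,0],[0,0,0.012,0,0,0],[0,0,0.019,0,0,0],[0,0,0.025,0,0,0],[0,0,0.028,0,0,0]]]';python3 -m crank '[[[0,0,0.005,0,0,0],[0,0,0.009,0,0,0],[0,0,0.013,0,0,0],[0,0,0.015,0,0,0],[0,0,0.015,0,0,0]]]'; python3 n.py
```

```text
time: 12.4
ee_pos: [0.5377, -0.0177, 0.2284]
orientation: [-0.143, 0.99, 0.0, -0.0]
force: [-1.2, -0.5, -2.9]
opening: 0.0352
grasp_force: 25.5
time: 12.9
ee_pos: [0.5379, -0.0176, 0.2141]
orientation: [-0.143, 0.99, 0.0, -0.0]
force: [-0.7, 0.0, -3.0]
opening: 0.0348
grasp_force: 25.5
t 12.9 p [537.9 -17.6 214.1] yaw 106.42 zdir [-3.e-04  1.e-04 -1.e+00] q7 1.31 F [-0.7  0.  -3. ] op 34.8 g 25.5
```

```bash
python3 -m crank '[[[0,0,0.001,0,0,0],[0,0,0.002,0,0,0],[0,0,0.003,0,0,0],[0,0,0.003,0,0,0],[0,0,0.003,0,0,0]]]'; python3 n.py
```

```text
time: 13.4
ee_pos: [0.538, -0.0176, 0.2113]
orientation: [-0.143, 0.99, 0.0, 0.0]
force: [0.4, -0.1, -2.8]
opening: 0.0348
grasp_force: 25.5
t 13.4 p [538.  -17.6 211.3] yaw 106.42 zdir [ 0.  0. -1.] q7 1.3 F [ 0.4 -0.1 -2.8] op 34.8 g 25.5
```

```bash
cat > chk.py <<'E'
import sys
from h import *
o=arm.observe();f=o["force"][2];print(round(o["ee_pos"][2]*1000,1),"Fz",round(f,1));sys.exit(f>-0.3)
E
python3 - <<'E'
from h import *
z=cloud("top",np.load("pics/top0.npy"))[190:217,440:472,2];z=z[(z<.095)&(z>0)];print(np.histogram(z,np.arange(.02,.1,.005)))
E
s='[[[0,0,0.001,0,0,0],[0,0,0.002,0,0,0],[0,0,0.003,0,0,0],[0,0,0.003,0,0,0],[0,0,0.003,0,0,0]]]'
python3 -m crank '[[[0,0,0.001,0,0,0],[0,0,0.002,0,0,0],[0,0,0.003,0,0,0],[0,0,0.003,0,0,0],[0,0,0.003,0,0,0]]]' >/dev/null && python3 chk.py && python3 -m crank '[[[0,0,0.001,0,0,0],[0,0,0.002,0,0,0],[0,0,0.003,0,0,0],[0,0,0.003,0,0,0],[0,0,0.003,0,0,0]]]' >/dev/null && python3 chk.py && python3 -m crank '[[[0,0,0.001,0,0,0],[0,0,0.002,0,0,0],[0,0,0.003,0,0,0],[0,0,0.003,0,0,0],[0,0,0.003,0,0,0]]]' >/dev/null && python3 chk.py
```

```text
(array([ 0,  0, 20, 36, 12,  9,  9, 10,  9,  9, 17,  9, 17, 10, 12]), array([0.02 , 0.025, 0.03 , 0.035, 0.04 , 0.045, 0.05 , 0.055, 0.06 ,
       0.065, 0.07 , 0.075, 0.08 , 0.085, 0.09 , 0.095]))
208.3 Fz -2.1False
```

```bash
sed -i 's/sys.exit(f>-0.3)/sys.exit(int(f>-0.3))/' chk.py
python3 -m crank '[[[0,0,0.001,0,0,0],[0,0,0.002,0,0,0],[0,0,0.003,0,0,0],[0,0,0.004,0,0,0],[0,0,0.004,0,0,0]]]' >/dev/null && python3 chk.py && python3 -m crank '[[[0,0,0.001,0,0,0],[0,0,0.002,0,0,0],[0,0,0.003,0,0,0],[0,0,0.004,0,0,0],[0,0,0.004,0,0,0]]]' >/dev/null && python3 chk.py && python3 -m crank '[[[0,0,0.001,0,0,0],[0,0,0.002,0,0,0],[0,0,0.003,0,0,0],[0,0,0.004,0,0,0],[0,0,0.004,0,0,0]]]' >/dev/null && python3 chk.py && python3 -m crank '[[[0,0,0.001,0,0,0],[0,0,0.002,0,0,0],[0,0,0.003,0,0,0],[0,0,0.004,0,0,0],[0,0,0.004,0,0,0]]]' >/dev/null && python3 chk.py && python3 -m crank '[[[0,0,0.001,0,0,0],[0,0,0.002,0,0,0],[0,0,0.003,0,0,0],[0,0,0.004,0,0,0],[0,0,0.004,0,0,0]]]' >/dev/null && python3 chk.py && python3 -m crank '[[[0,0,0.001,0,0,0],[0,0,0.002,0,0,0],[0,0,0.003,0,0,0],[0,0,0.004,0,0,0],[0,0,0.004,0,0,0]]]' >/dev/null && python3 chk.py;python3 n.py
```

```text
204.1 Fz -2.6
200.2 Fz -2.9
196.1 Fz -2.4
192.1 Fz -3.5
188.2 Fz -3.2
184.2 Fz -2.4
t 16.9 p [537.9 -17.7 184.2] yaw 106.42 zdir [-2.e-04  0.e+00 -1.e+00] q7 1.27 F [-0.1  0.2 -2.4] op 35.1 g 25.5
```

```bash
python3 -m crank '[[[0,0,0.001,0,0,0],[0,0,0.002,0,0,0],[0,0,0.003,0,0,0],[0,0,0.004,0,0,0],[0,0,0.004,0,0,0]]]' >/dev/null && python3 chk.py && python3 -m crank '[[[0,0,0.001,0,0,0],[0,0,0.002,0,0,0],[0,0,0.003,0,0,0],[0,0,0.004,0,0,0],[0,0,0.004,0,0,0]]]' >/dev/null && python3 chk.py && python3 -m crank '[[[0,0,0.001,0,0,0],[0,0,0.002,0,0,0],[0,0,0.003,0,0,0],[0,0,0.003,0,0,0],[0,0,0.003,0,0,0]]]' >/dev/null && python3 chk.py && python3 -m crank '[[[0,0,0.001,0,0,0],[0,0,0.002,0,0,0],[0,0,0.002,0,0,0],[0,0,0.002,0,0,0],[0,0,0.002,0,0,0]]]' >/dev/null && python3 chk.py && python3 -m crank '[[[0,0,0.001,0,0,0],[0,0,0.002,0,0,0],[0,0,0.002,0,0,0],[0,0,0.002,0,0,0],[0,0,0.002,0,0,0]]]' >/dev/null && python3 chk.py;python3 n.py
```

```text
180.2 Fz -2.6
176.2 Fz -3.3
173.3 Fz -2.9
171.3 Fz -2.4
169.3 Fz -1.7
t 19.4 p [538.  -17.6 169.3] yaw 106.42 zdir [ 0.  0. -1.] q7 1.26 F [-0.2  0.2 -1.7] op 34.9 g 25.5
```

```bash
python3 -m crank '[[[0,0,0.001,0,0,0],[0,0,0.001,0,0,0],[0,0,0.001,0,0,0],[0,0,0.001,0,0,0],[0,0,0.001,0,0,0]]]' >/dev/null && python3 chk.py && python3 -m crank '[[[0,0,0.001,0,0,0],[0,0,0.001,0,0,0],[0,0,0.001,0,0,0],[0,0,0.001,0,0,0],[0,0,0.001,0,0,0]]]' >/dev/null && python3 chk.py && python3 -m crank '[[[0,0,0.001,0,0,0],[0,0,0.001,0,0,0],[0,0,0.001,0,0,0],[0,0,0.001,0,0,0],[0,0,0.001,0,0,0]]]' >/dev/null && python3 chk.py&& python3 -m crank '[[[0,0,0.001,0,0,0],[0,0,0.001,0,0,0],[0,0,0.001,0,0,0],[0,0,0.001,0,0,0],[0,0,0.001,0,0,0]]]' >/dev/null && python3 chk.py;python3 n.py
```

```text
168.3 Fz -2.5
167.3 Fz -2.0
166.3 Fz -2.8
165.4 Fz -0.9
t 21.4 p [538.  -17.6 165.4] yaw 106.42 zdir [ 1.e-04  0.e+00 -1.e+00] q7 1.25 F [-0.4 -0.5 -0.9] op 34.8 g 25.6
```

```bash
python3 -m crank '[[[0,0,0.001,0,0,0],[0,0,0.001,0,0,0],[0,0,0.001,0,0,0],[0,0,0.001,0,0,0],[0,0,0.001,0,0,0]]]' >/dev/null && python3 chk.py && python3 -m crank '[[[0,0,0.001,0,0,0],[0,0,0.001,0,0,0],[0,0,0.001,0,0,0],[0,0,0.001,0,0,0],[0,0,0.001,0,0,0]]]' >/dev/null && python3 chk.py;python3 n.py
```

```text
164.4 Fz 1.9
t 21.9 p [538.1 -17.6 164.4] yaw 106.42 zdir [ 1.e-04  0.e+00 -1.e+00] q7 1.25 F [ 0.  -2.2  1.9] op 34.7 g 25.8
```

```bash
python3 -m crank '[[[0,0,0,0,0,0],[0,0,0,0,0,0],[0,0,0,0,0,0],[0,0,0,0,0,0],[0,0,0,0,0,0]]]' 0.0425 20; python3 -m crank '[[[0,0,-0.002,0,0,0],[0,0,-0.006,0,0,0],[0,0,-0.012,0,0,0],[0,0,-0.020,0,0,0],[0,0,-0.028,0,0,0]]]'; python3 -m crank '[[[0,0,-0.012,0,0,0],[0,0,-0.028,0,0,0],[0,0,-0.048,0,0,0],[0,0,-0.066,0,0,0],[0,0,-0.080,0,0,0]]]'; python3 n.py .49,.10,.28,106.4 .462,.28,.28,76
```

```text
time: 22.4
ee_pos: [0.538, -0.0176, 0.1643]
orientation: [-0.143, 0.99, 0.0, -0.0]
force: [0.4, -0.8, -2.0]
opening: 0.0428
grasp_force: 3.3
time: 22.9
ee_pos: [0.5381, -0.0176, 0.1932]
orientation: [-0.143, 0.99, 0.0, 0.0]
force: [0.1, 0.6, -2.7]
opening: 0.0425
grasp_force: 3.3
time: 23.4
ee_pos: [0.5382, -0.0175, 0.2744]
orientation: [-0.143, 0.99, -0.0, 0.001]
force: [-0.0, 0.0, -1.8]
opening: 0.0426
grasp_force: 3.3
t 23.4 p [538.2 -17.5 274.4] yaw 106.42 zdir [ 1.3e-03 -1.0e-04 -1.0e+00] q7 1.37 F [-0.   0.  -1.8] op 42.6 g 3.3
  shift [ 0.013   0.1263 -0.0056] turn rz 0.02
  shift [-0.024   0.1806 -0.    ] turn rz 30.4
```

```bash
python3 -m crank '[[[0.002,0.015,0,0,0,0],[0.005,0.045,0,0,0,0],[0.008,0.075,0,0,0,0],[0.011,0.105,0,0,0,0],[0.014,0.135,0,0,0,0]]]' >/dev/null; python3 n.py .470,.20,.272,85 .4614,.2985,.215,74.22
```

```text
t 23.9 p [485.1 109.5 272.2] yaw 106.45 zdir [-5.e-04 -1.e-04 -1.e+00] q7 1.12 F [-0.2  1.  -2.1] op 42.7 g 3.3
  shift [-0.0111  0.0911  0.0002] turn rz 21.45
  shift [0.0172 0.0974 0.057 ] turn rz 10.78
```

```bash
python3 -m crank '[[[-0.001,0.018,0,0,0,4],[-0.003,0.038,0,0,0,9],[-0.006,0.057,0,0,0,13],[-0.009,0.075,0,0,0,17],[-0.011,0.091,0,0,0,21.5]]]' >/dev/null; python3 -m crank '[[[0.004,0.022,0.005,0,0,2],[0.008,0.048,0.015,0,0,5],[0.013,0.075,0.026,0,0,8],[0.016,0.092,0.035,0,0,10.7],[0.017,0.097,0.040,0,0,10.7]]]' >/dev/null;python3 -m crank '[[[0,0,0,0,0,0],[0,0,0,0,0,0],[0,0,0,0,0,0],[0,0,0,0,0,0],[0,0,0,0,0,0]]]' > /dev/null; python3 n.py .4614,.2985,.220,74.22; python3 - <<'E'
from h import *
for n in("scene","top"): grab(n,n+"4")
s=cv2.imread("pics/scene4.png")[190:310,230:390];t=cv2.imread("pics/top4.png")[190:310,230:500]
cv2.imwrite("pics/c4.png",cv2.resize(s,(760,570),interpolation=3))
cv2.imwrite("pics/c5.png",cv2.resize(t,(790,350),interpolation=3))
E
```

```text
t 25.4 p [463.2 296.  232.6] yaw 74.18 zdir [ 4.e-04  0.e+00 -1.e+00] q7 0.22 F [-0.4 -0.9 -2.3] op 42.4 g 3.3
  shift [0.0024 0.002  0.0126] turn rz -0.04
```

View pics/c4.png

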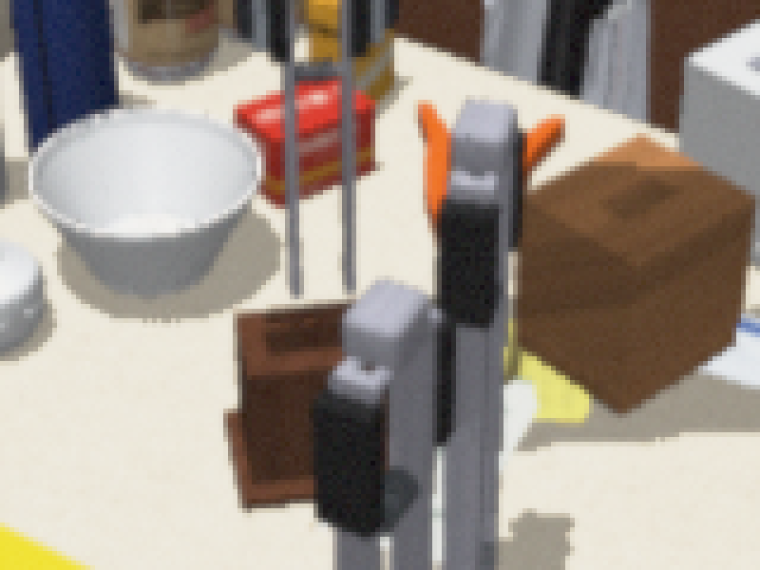

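View pics/c5.png

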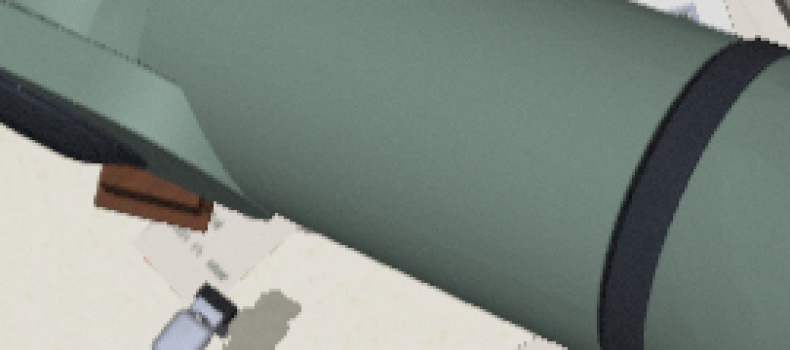

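The scene crop shows the tongs straight in the grip, with tips at (295,295) and (350,292) just above the stand's slot near (300,340). The top view is hidden by the arm. I'll return to the pick pose, biased slightly towards the slot centre, and go down guarded.

```bash
python3 -m crank '[[[0.002,0.002,0,0,0,0],[0.0025,0.0033,0.005,0,0,0],[0.0025,0.0033,0.012,0,0,0],[0.0025,0.0033,0.020,0,0,0],[0.0025,0.0033,0.022,0,0,0]]]' >/dev/null; python3 n.py; python3 chk.py && python3 -m crank '[[[0,0,0.002,0,0,0],[0,0,0.005,0,0,0],[0,0,0.008,0,0,0],[0,0,0.012,0,0,0],[0,0,0.014,0,0,0]]]' >/dev/null && python3 chk.py && python3 -m crank '[[[0,0,0.006,0,0,0],[0,0,0.014,0,0,0],[0,0,0.022,0,0,0],[0,0,0.028,0,0,0],[0,0,0.030,0,0,0]]]' >/dev/null && python3 chk.py; python3 n.py .4614,.2998,.1343,74.22
```

```text
t 26.0 p [461.  299.9 209. ] yaw 74.23 zdir [-1.4e-03 -8.0e-04 -1.0e+00] q7 0.19 F [ 0.4 -0.4 -2.7] op 42.5 g 3.3
209.0 Fz -2.7
195.9 Fz -3.4
165.4 Fz -2.4
t 27.0 p [461.1 300.1 165.4] yaw 74.23 zdir [-9.e-04 -4.e-04 -1.e+00] q7 0.14 F [-0.7 -0.8 -2.4] op 42.1 g 3.3
  shift [-0.0004 -0.0002  0.0311] turn rz 0.01
```

```bash
python3 -m crank '[[[0,0,0.006,0,0,0],[0,0,0.012,0,0,0],[0,0,0.018,0,0,0],[0,0,0.024,0,0,0],[0,0,0.026,0,0,0]]]' >/dev/null; python3 chk.py && python3 -m crank '[[[0,0,0.001,0,0,0],[0,0,0.002,0,0,0],[0,0,0.003,0,0,0],[0,0,0.003,0,0,0],[0,0,0.003,0,0,0]]]' >/dev/null && python3 chk.py && python3 -m crank '[[[0,0,0.001,0,0,0],[0,0,0.002,0,0,0],[0,0,0.002,0,0,0],[0,0,0.002,0,0,0],[0,0,0.002,0,0,0]]]' >/dev/null && python3 chk.py; python3 n.py
```

```text
139.6 Fz -2.1
137.5 Fz -0.9
135.3 Fz 3.6
t 28.5 p [461.4 300.4 135.3] yaw 74.22 zdir [ 0.e+00  2.e-04 -1.e+00] q7 0.1 F [ 0.4 -0.4  3.6] op 42.6 g 3.5
```

Resting on the slot floor. Release, rise and back away.

```bash
python3 -m crank '[[[0,0,0,0,0,0],[0,0,0,0,0,0],[0,0,0,0,0,0],[0,0,0,0,0,0],[0,0,0,0,0,0]]]' 0.055; python3 -m crank '[[[0,0,0,0,0,0],[0,0,0,0,0,0],[0,0,0,0,0,0],[0,0,0,0,0,0],[0,0,0,0,0,0]]]' 0.085;python3 -m crank '[[[0,0,-0.01,0,0,0],[0,0,-0.03,0,0,0],[0,0,-0.06,0,0,0],[0,0,-0.10,0,0,0],[0,0,-0.14,0,0,0]]]'; python3 -m crank '[[[0,0,-0.03,0,0,0],[0,0,-0.06,0,0,0],[0,0,-0.08,0,0,0],[0,0,-0.1,0,0,0],[0,0,-0.10,0,0,0]]]'; python3 n.py .58,.20,.38,74
```

```text
time: 29.0
ee_pos: [0.4613, 0.3002, 0.1353]
orientation: [0.137, 0.991, -0.0, -0.0]
force: [0.8, 0.4, 0.3]
opening: 0.0551
grasp_force: 0.0
time: 29.5
ee_pos: [0.4614, 0.3003, 0.1353]
orientation: [0.137, 0.991, 0.0, 0.0]
force: [0.1, 0.2, 0.9]
opening: 0.0847
grasp_force: 0.0
time: 30.0
ee_pos: [0.4609, 0.3003, 0.2774]
orientation: [0.137, 0.991, 0.0, -0.0]
force: [0.8, 0.1, 0.3]
opening: 0.085
grasp_force: 0.0
time: 30.5
ee_pos: [0.4615, 0.301, 0.3783]
orientation: [0.137, 0.991, 0.001, 0.001]
force: [-0.8, 0.7, 0.1]
opening: 0.085
grasp_force: 0.0
t 30.5 p [461.5 301.  378.3] yaw 74.24 zdir [ 0.0031  0.0021 -1.    ] q7 0.32 F [-0.8  0.7  0.1] op 85.0 g 0.0
  shift [-0.1415 -0.0651 -0.0017] turn rz 0.24
```

```bash
python3 -m crank '[[[-0.02,-0.04,0,0,0,0],[-0.04,-0.085,0,0,0,0],[-0.05,-0.13,0,0,0,0],[-0.055,-0.17,0,0,0,0],[-0.06,-0.21,0,0,0,0]]]' >/dev/null; python3 n.py .53,-.12,.36,50 .46,-.34,.36,10
```

```text
t 31.0 p [461.2  80.2 375.2] yaw 74.21 zdir [-4.e-04 -1.e-04 -1.e+00] q7 0.82 F [ 0.5 -0.2  0.3] op 85.1 g 0.0
  shift [-0.1206 -0.1739  0.0152] turn rz 24.21
  shift [-0.0878 -0.2135 -0.    ] turn rz 40.0
```

```bash
python3 -m crank '[[[-0.024,-0.035,0,0,0,5],[-0.048,-0.07,0,0,0,10],[-0.072,-0.105,0,0,0,15],[-0.096,-0.14,0,0,0,20],[-0.12,-0.174,0,0,0,24]]]' >/dev/null;python3 -m crank '[[[-0.018,-0.043,0,0,0,8],[-0.035,-0.085,0,0,0,16],[-0.053,-0.128,0,0,0,24],[-0.07,-0.170,0,0,0,32],[-0.088,-0.213,0,0,0,40]]]' ; python3 - <<'E'
from h import *
for n in("scene","top"): grab(n,n+"5")
s=cv2.imread("pics/scene5.png")[170:310,230:420];t=cv2.imread("pics/top5.png")[165:285,245:500]
cv2.imwrite("pics/c6.png",np.vstack([cv2.resize(s,(400,295),interpolation=3),cv2.resize(t,(400,188),interpolation=3)]) )
cv2.imwrite("pics/c7.png",np.hstack([cv2.resize(s,(380,280),interpolation=3),cv2.resize(t[:,:80],(187,280),interpolation=3),cv2.resize(t[20:70,185:225],(224,280),interpolation=3)]))
P=cloud("top",np.load("pics/top5.npy"));z=P[...,2]
print((z[195:215,445:470]*1000).astype(int))
E
```

```text
time: 32.0
ee_pos: [0.4605, -0.3395, 0.3754]
orientation: [0.643, 0.766, 0.0, -0.0]
force: [0.7, -0.3, 0.0]
opening: 0.0853
grasp_force: 0.0
[[ 111  109  110  112  112  112  112  110  113  114  110  117  115  113
   114  106  102   99   98  104  109  112  116  113  112]
 [ 110  113  110  112  111  112  112  113  113  112  111  112  108  101
    99   93   91   91   98   99  110  113  114  109  111]
 [ 111  113  115  114  115  111  110  109  113  105  103   97   95   89
    84   80   82   88   97  104  107  111  112  111  107]
 [ 112  111  109  112  112  104  104   95   97   95   86   86   79   77
    72   72   77   89   94   99  107  110  115  115  111]
 [ 111  111  104  102   99   97   91   88   82   76   73   66   67   60
    62   69   75   83   90   94  103  108  109  113  117]
 [ 100   97   93   88   85   85   81   74   69   60   59   52   52   58
    64   69   75   88   88   93  103  108  111  115  113]
 [  90   82   78   76   70   67   64   56   50   51   46   40   50   55
    60   67   74   83   86   96  103  106  108  112  111]
 [  68   69   64   64   60   56   47   49   39   
[... 941 characters left out ...]
107  110  111  110  115  112  115  109  111  113]
 [ 111  113  113  114  113  111  110  112  112  109  114  108  110  111
   112  108  109  116  114  112  112  113  112  115  112]
 [ 111  111  114  113  111  113  112  112  111  110  114  111  110  108
   111  114  112  113  112  111  114  111  109  111  111]
 [ 111  114  114  113  111  110  111  114  112  111  114  109  111  113
   111  105  111  109  112  110  112  113  112  111 1178]
 [ 108  107  111  113  112  113  114  112  108  113  111  112  109  114
   113  110  111  112  112  113  112  110  109  110  109]
 [ 111  111  112  111  112  108  110  109  111  110  111  108  110  105
   110  112  109  109  114  112  114  109  109  114  114]]
```

View pics/c7.png

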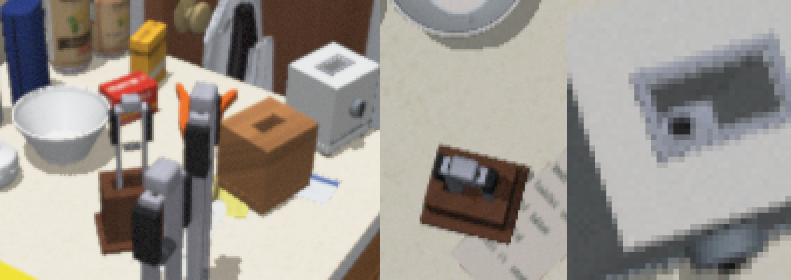

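The crop shows the tongs upright in their stand and the spacer upright in the well: its bore shows at (680,126), its top is about 58 mm up and the plate about 34 mm. Handing in.

```bash
python3 -c "
from workcell import arm
print(arm.close_job())"
```

```text
the job is handed in; nothing more can be done
None
```

I lifted the spacer out with the tongs, set it upright on the well floor by feel (about 4.5 N) and let go, then stood the tongs back in their stand and handed the job in at about 32 s; the result of the judging was not shown.

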